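# Release the dosing carriage and hold it open

### The arm

A 6-joint arm with a two-finger parallel gripper is mounted at the origin on the work surface. World frame = base frame: x ahead of the robot, y to its left, z up, the work surface at z = 0. Lengths are in m, angles in rad, forces in N, time in s.
With the tool pointing down it reaches from about 0.3 to 0.85 m from the base axis. Payload 5.4 kg.
Tool frame: the origin (TCP) lies on the centre line of the jaws, within the pads' length; the fingertips stand 22 mm ahead of it and the grasp point (between the pads) lies 3 mm ahead of it (robot.tip_reach is the distance from the TCP to the fingertips, in m); z points along the fingers, x is the direction in which the jaws open and shut, and the axes are right-handed (so a half turn about z gives the same grasp; the last joint's range is limited). The gripper opens to 85 mm and grips with 20 to 120 N. Pads are 22 mm wide; open, the fingers measure 114 mm over their backs; the gripper's body (76 mm by 85 mm) begins 54 mm behind the grasp point. The pads swing forward as they close: fully open they stand 13 mm farther back than shut.
Start: joints at [-1.527, 0.158, 1.597, -0, 1.386, -0.21], TCP at [0.144, -0.557, 0.253] pointing down, gripper open.
Joint ranges: [-2.91, 2.91], [-0.94, 2.29], [0.18, 2.7], [-1.29, 4.43], [0.17, 2.64], [-3, 3]. Speed limits (rad/s): [2.57, 2.57, 3.14, 3.14, 3.14, 3.14].

### API

Orientations are given as a unit quaternion [x, y, z, w].
In Python, from station import robot gives the robot as it stands.
- The arm moves only by the tool step_arm, never from a script. Its argument "targets" is a list that holds one entry, the list of rows, each a list of 5 numbers: the closure, from -1 (fully open) to 1 (shut), so that 0 is half open, then the shift along the tool's x, y, z in m, then the turn about the tool's z in degrees. In form: [[[claw, tx, ty, tz, turn], ...]]. A call has 1 to 10 rows; each row is the pose to reach, as a shift and turn from the pose measured when the call began, along the tool's axes at that moment; what a row does not reach only later rows make up. A row lasts 1/12 s, in which the tool goes at most 41.7 mm and 7.16 degrees, less where a joint would pass 70% of its speed; a pose out of reach is approached as far as the arm can. A call with a gripper value outside its range is refused whole. The fingers move at their own pace and stop on an object; the grip force is fixed at half the most. Time passes only in rows, so rows that repeat a pose let the fingers close. It gives the time, the measured TCP pose, the force and the opening at its end, in the units of the state.
- robot.get_obs(): the state, without advancing time (a new reading comes with each control period).
- robot.camera(name): name is "scene" or "top"; returns the picture (480x640x3 uint8, blue, green, red); there is no depth.
- robot.get_calibration(name): a dict with "intrinsics" (3x3 intrinsics, pixels), "view" (4x4, takes a point from world to camera coordinates). Camera axes: x right, y up, looking along -z (the intrinsics and any distortion apply to the point x, -y, -z); pixel columns grow to the right and rows downward; lengths in m; the calibration is good to about 2 mm. A picture is of the moment at which its call begins. get_calibration takes no time and is no camera call.
- robot.hand_in(): hands the job in, once; it reports no verdict.
Trained networks look in the newest picture that a camera, given by its name, has taken for a name from the list of things; names that differ only in an ending like _2 or _b are one class to them, and where a whole thing is asked for, a point or a joint stands for the part that bears it (a point fixed in the world has none). Each returns a list of dicts, best first, with "conf" (0 to 1); they miss things now and then, are a little off and sometimes report something else, mostly with a low value. They report only what shows in the picture. A call takes as long as a camera call.
- robot.masks_of(camera, label): "mask" (480x640 bool, what is visible of it) and "box" ([left, top, right, bottom] in pixels, round what is visible of it).
- robot.place_of(camera, label): "centre" ([column, row] in pixels: a listed point, or the origin of a listed thing).
The state is a dict: "time_s": time; "joints": joint angles; "dq": joint speeds; "tau": joint torques, N m; "eef_pos": TCP position; "tool_rot": TCP orientation; "contact_force": force on the tool from outside, world axes, zero at the start; "wrist_torque": the same for the moment, N m; "opening": finger opening in m.
Only numpy, scipy, OpenCV 4.12 (cv2) and the standard library are available. Lean on these libraries where they do the work, as an engineer would, in place of code of your own. Each camera call takes 0.05 s, during which the arm holds its last target.

### The job

On the soap dosing station, pull the carriage's sprung locking plunger fully up by its tall black knob, and, keeping it up all the way, draw the carriage out from under the nozzle along the rail until you feel it come up against the stop block. Finish while still gripping the knob, with the plunger held fully up and the carriage against the stop, so that a colleague can drop a new cartridge in; leave the crockery, bottles and other loose things around it where they are.

Things in the scene. Friction and masses are not known exactly. Their poses are not given: they have to be found in the camera images.
- station: Soap dosing station, fixed: steel base plate 430 x 100 x 12 mm (x -220 to +210 mm), aluminium rail 40 mm wide with its top at 35 mm, white column 212 mm tall at x -178 to -213 mm with arm to x -85 mm and nozzle 130 mm up over the parked cup. Origin on the worktop below the seat hole (plunger axis when parked); +x along the rail away from the column, the way the carriage draws out; z up.
- carriage (a joint): Aluminium carriage, plate 180 x 80 mm, top at 46 mm, carrying an empty grey cup (72 mm across, top at 91 mm, 110 mm behind the plunger). 0 m = parked under the nozzle, grows as it slides along the rail's +x. Locked (1.5 mm play) while the pin is in its hole; free, it takes 1 to 3 N to slide. It meets the stop 60 to 130 mm out and stays where it is left.
- carriage_front (a point): Middle of the carriage's leading face, 30 mm ahead (+x of the station) of the plunger's axis, 41 mm above the worktop. This is the face that meets the stop.
- plunger (a joint): Sprung index plunger, upright in a steel boss (28 mm across, top 70 mm above the worktop) on the carriage's leading end. 0 m = pin seated in its hole, 0.018 m = pulled fully back (up) to its hard stop; the pin leaves the hole at 0.010 m. The spring pulls down with 3.5 N seated, 8 N fully back; let go, it snaps down.
- pull_knob: The plunger's black plastic pull knob: upright cylinder 24 mm across, 32 mm tall. Origin at its centre, 94 mm above the worktop when seated; it rises with the plunger and travels with the carriage. 8 mm gap between its underside and the boss when seated. Not the flat small screw knob (20 mm across, 8 mm tall, top 70 mm up) on the stop.
- stop: Dark steel stop block clamped across the rail ahead of the carriage, place varies: 30 mm along the rail, 62 mm wide, top 56 mm above the worktop (its screw knob 70 mm). Does not move. Origin on the rail's centre line, at its middle, 12 mm above the worktop; axes as the station's, so the face that the carriage meets is at x = -15 mm.
- mug: white ceramic mug, 80 mm across, 90 mm tall; origin under its centre. Bystander, loose.
- jar: closed glass jar with steel lid, 60 mm across, 75 mm tall; origin under its centre. Bystander, loose.
- tumbler: white plastic tumbler, 68 mm across, 85 mm tall; origin under its centre. Bystander, loose.
- bottle: green plastic disinfectant bottle with white cap, 56 mm across, 170 mm tall; origin under its centre. Bystander, loose.
- can: steel can with paper label, 66 mm across, 110 mm tall; origin under its centre. Bystander, loose.
- brush: white dish brush lying on the worktop; origin under its middle. Bystander, loose.
- bowl: white ceramic bowl, 120 mm across, 50 mm tall; origin under its centre. Bystander, loose.

How it is judged:
On the way, in this order (a step that is already met when the one before it is completed fails the run):
1. the plunger is pulled fully up while the carriage is still parked (value of joint plunger above 0.0145 m and contact force between the fingers and pull_knob above 1 N and value of joint carriage below 0.012 m), for 0.1 s.
2. with the plunger held up, the carriage is drawn out to the stop (value of joint plunger above 0.013 m and contact force between the fingers and pull_knob above 1 N and x of carriage_front in the frame of stop above -0.0185 m), for 0.2 s.
At the end, for the whole second after the job is handed in: The fingers grip the pull knob (contact over 1 N), the plunger is up by more than 13 of its 18 mm (the pin over 3 mm clear of its hole), and the carriage is at rest with its leading face within 3.5 mm of the stop block (all of step 2 and velocity of joint carriage between -0.01 and 0.01 m/s); the arm keeps its last pose, push and grip.
It fails at once if the plunger was let down while the carriage was out of its parked place (value of joint carriage above 0.015 m and value of joint plunger below 0.0115 m).
It fails at once if a bystander was disturbed (moved over 30 mm) (distance of any of mug, jar, tumbler, bottle, can, brush, bowl from where it was at the start of the episode above 0.03 m).
It also fails if it takes over 37 s, if anything falls off the work surface, if the arm or the gripper's body presses on something with over 40 N, if the wrist force passes 120 N, or if a joint passes its speed limit or range.

## Working session

There is one attempt and no reset: what is moved stays moved. The work goes in short steps, Python scripts to look and compute and a tool call to move; the robot and the scene stay as the last step left them, time stands still between calls to the robot, and variables do not carry over. Pictures are saved under pics/ and viewed, and the job is handed in when it is done.

Besides the shell and the picture viewer there is one more tool, called after "Call:" by a JSON object that holds its "api" and its "payload". step_arm: Moves the arm, as the interface text tells. Its arguments: {"type":"object","properties":{"targets":{"type":"array","items":{"type":"array","items":{"type":"array","items":{"type":"number"}}}}},"required":["targets"]}

```bash
mkdir -p pics; ls; python3 - <<'E'
from station import robot
import cv2,numpy as np
o=robot.get_obs(); print(o)
for c in("scene","top"):
    cv2.imwrite(f"pics/{c}0.png",robot.camera(c))
    k=robot.get_calibration(c); print(c,np.round(k["intrinsics"],1).tolist(),np.round(k["view"],3).tolist(),k.keys())
    for l in("pull_knob","stop","carriage_front","station","plunger"):
        print(c,l,[(np.round(d["centre"],1).tolist(),round(d["conf"],2)) for d in robot.place_of(c,l)][:3])
E
```

```text
pics
{'time_s': 0.0, 'joints': array([-1.52706668e+00,  1.59050211e-01,  1.59825472e+00,  2.30185519e-05,
        1.38620296e+00, -2.10092378e-01]), 'dq': array([-0.00200826,  0.00074563, -0.00044334,  0.00062698, -0.0005695 ,
       -0.00175463]), 'tau': array([ 7.92732026e-04, -3.95995581e+01, -3.31433165e+01, -4.27972759e-05,
        8.32106452e-03, -2.09036108e-05]), 'eef_pos': array([ 0.14435033, -0.55599978,  0.25230495]), 'tool_rot': array([ 7.90917218e-01, -6.11922411e-01, -6.09901305e-04, -7.38363914e-04]), 'contact_force': array([ 0.18985971, -0.07706241, -0.00793687]), 'wrist_torque': array([-0.03662035, -0.03309645, -0.00307309]), 'opening': 0.0856080891912407}
scene [[524.9, 0.0, 322.1], [0.0, 524.9, 241.6], [0.0, 0.0, 1.0]] [[-0.757, 0.653, 0.003, 0.419], [-0.468, -0.546, 0.695, 0.205], [0.456, 0.524, 0.719, -1.847], [0.0, 0.0, 0.0, 1.0]] dict_keys(['intrinsics', 'view'])
scene pull_knob [([327.4, 235.3], 0.5), ([240.6, 184.0], 0.17)]
scene stop [([292.3, 231.9], 0.62)]
scene carriage_front [([324.5, 247.2], 0.7)]
scene station [([328.3, 262.6], 0.91)]Traceback (most recent call last):
  File "<stdin>", line 8, in <module>
ValueError: it knows: bottle, bowl, brush, can, carriage_front, jar, mug, pull_knob, station, stop, tumbler
```

```bash
cat > h.py <<'E'
import cv2,numpy as np
from station import robot
def ray(c,px):
    k=robot.get_calibration(c);K=np.array(k["intrinsics"]);V=np.array(k["view"])
    d=np.linalg.inv(K)@[px[0],px[1],1]; d=np.array([d[0],-d[1],-d[2]])
    R=V[:3,:3];return -R.T@V[:3,3],R.T@d
def atz(c,px,z):
    o,d=ray(c,px);return o+d*(z-o[2])/d[2]
def proj(c,p):
    k=robot.get_calibration(c);K=np.array(k["intrinsics"]);V=np.array(k["view"])
    q=V[:3,:3]@p+V[:3,3];q=K@[q[0],-q[1],-q[2]];return q[:2]/q[2]
def tri(a,b):
    A=[];r=[]
    M=np.zeros((3,3));v=np.zeros(3)
    for c,p in(a,b):
        o,d=ray(c,p);d/=np.linalg.norm(d);P=np.eye(3)-np.outer(d,d);M+=P;v+=P@o
    return np.linalg.solve(M,v)
E
python3 - <<'E'
from h import *
k=robot.get_calibration("top");print(np.round(k["intrinsics"],1).tolist(),np.round(k["view"],3).tolist())
cv2.imwrite("pics/top0.png",robot.camera("top"))
Z=dict(pull_knob=.094,stop=.012,carriage_front=.041,station=0,mug=0,jar=0,tumbler=0,bottle=0,can=0,brush=0,bowl=0)
for l in Z:
    a={}
    for c in("scene","top"):
        for d in robot.place_of(c,l)[:2]:
            print(c,l,np.round(d["centre"],1),round(d["conf"],2),np.round(atz(c,d["centre"],Z[l]),4)); a.setdefault(c,d["centre"])
    if len(a)==2: print("   tri",np.round(tri(*a.items()),4))
E
```

```text
[[535.5, 0.0, 323.3], [0.0, 535.5, 242.6], [0.0, 0.0, 1.0]] [[-0.02, -1.0, -0.002, 0.009], [0.986, -0.02, 0.163, -0.556], [-0.163, 0.001, 0.987, -1.202], [0.0, 0.0, 0.0, 1.0]]
scene pull_knob [327.4 235.3] 0.5 [0.5349 0.0023 0.094 ]
scene pull_knob [240.6 184. ] 0.17 [ 0.5943 -0.3553  0.094 ]
top pull_knob [317.7 244.7] 0.46 [0.5433 0.0109 0.094 ]
   tri [0.5418 0.0105 0.1047]
scene stop [292.3 231.9] 0.62 [ 0.5551 -0.1417  0.012 ]
top stop [386.  242.5] 0.88 [ 0.5585 -0.1518  0.012 ]
top stop [519.2 254.8] 0.2 [ 0.5225 -0.4677  0.012 ]
   tri [ 0.5558 -0.1486  0.0087]
scene carriage_front [324.5 247.2] 0.7 [ 0.5396 -0.0046  0.041 ]
top carriage_front [331.8 247.1] 0.73 [ 0.5455 -0.0214  0.041 ]
   tri [ 0.5408 -0.0154  0.0353]
scene station [328.3 262.6] 0.91 [0.5472 0.0221 0.    ]
top station [317.7 248.7] 0.83 [0.5486 0.012  0.    ]
   tri [ 0.5466  0.0152 -0.0053]
scene mug [288.1 284.5] 0.7 [0.6922 0.0101 0.    ]
scene mug [291.3 228.6] 0.24 [ 0.5411 -0.1653  0.    ]
top mug [314.1 187.8] 0.91 [0.7002 0.0181 0.    ]
top mug [384.  244.2] 0.42 [ 0.5564 -0.1482  0.    ]
   tri [0.6973 0.0178 0.0111]
scene jar [334.9 227. ] 0.82 [ 0.4297 -0.0796  0.    ]
scene jar [329.2 234.2] 0.28 [ 0.4653 -0.067   0.    ]
top jar [354.8 295.9] 0.69 [ 0.4334 -0.0741  0.    ]
   tri [ 0.4336 -0.0743  0.0062]
top tumbler [285.  313.1] 0.67 [0.3962 0.0921 0.    ]
scene bottle [241.5 183.4] 0.81 [ 0.5332 -0.4561  0.    ]
top bottle [133.2 223.6] 0.21 [0.6194 0.4595 0.    ]
   tri [0.6782 0.1815 0.509 ]
scene can [420.8 375.9] 0.73 [0.6222 0.4608 0.    ]
top can [134.5 224.3] 0.63 [0.6176 0.4562 0.    ]
   tri [ 0.6188  0.4587 -0.0066]
scene brush [278.8 164.7] 0.74 [ 0.3688 -0.4555  0.    ]
top brush [521.  321.3] 0.97 [ 0.366  -0.4639  0.    ]
   tri [ 0.3648 -0.4647 -0.0067]
scene bowl [223.6 213.8] 0.57 [ 0.6676 -0.3653  0.    ]
top bowl [474.2 198.5] 0.61 [ 0.6652 -0.3732  0.    ]
   tri [ 0.6654 -0.3735 -0.0062]
```

View pics/scene0.png

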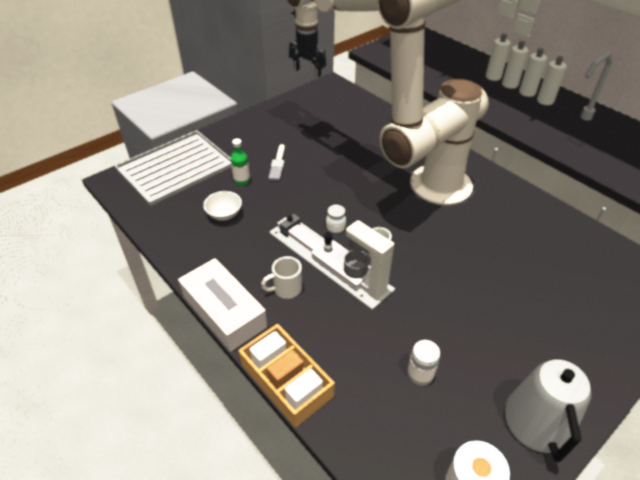

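View pics/top0.png

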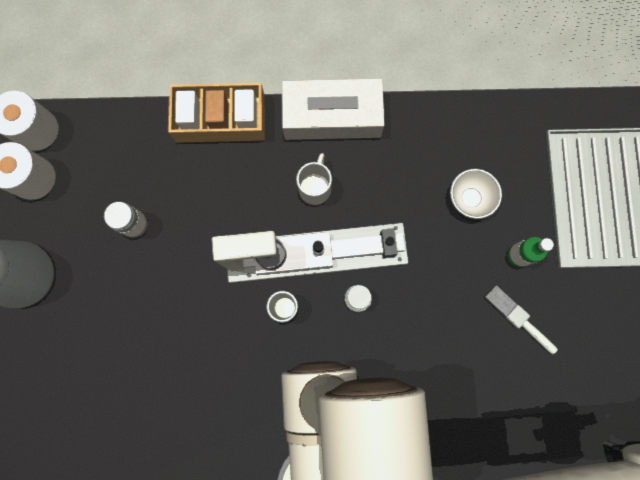

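```bash
python3 - <<'E'
from h import *
a=cv2.imread("pics/top0.png")[215:295,205:425];cv2.imwrite("pics/topc.png",cv2.resize(a,None,fx=3.6,fy=3.6,interpolation=cv2.INTER_CUBIC))
a=cv2.imread("pics/scene0.png")[200:305,255:405];cv2.imwrite("pics/scenec.png",cv2.resize(a,None,fx=5,fy=5,interpolation=cv2.INTER_CUBIC))
for c in("scene","top"):
  robot.camera(c)
  for l in("pull_knob","stop","station"):
    for d in robot.masks_of(c,l)[:2]:
        m=d["mask"];ys,xs=np.nonzero(m);print(c,l,round(d["conf"],2),d["box"],m.sum(),xs.mean(),ys.mean(),cv2.minAreaRect(np.c_[xs,ys].astype(np.float32)))
E
```

```text
scene pull_knob 0.63 [269.9, 221.3, 397.8, 312.0] 5472 346.655701754386 259.02777777777777 ((342.5609130859375, 246.72314453125), (134.9530029296875, 66.81571960449219), 36.49129867553711)
scene pull_knob 0.51 [323.7, 231.1, 332.9, 245.5] 96 328.1666666666667 238.33333333333334 ((328.0, 238.0), (12.0, 8.0), 90.0)
scene stop 0.6 [281.1, 214.4, 302.6, 237.4] 272 288.8897058823529 224.0735294117647 ((288.985595703125, 224.35943603515625), (14.4134521484375, 23.45718765258789), 47.290611267089844)
scene stop 0.38 [408.6, 340.5, 437.5, 386.8] 1067 423.32052483598875 362.253045923149 ((422.8243408203125, 362.4459228515625), (27.5705509185791, 44.627532958984375), 17.102725982666016)
scene station 0.63 [270.1, 221.6, 397.8, 309.2] 5511 346.65196878969334 258.9188894937398 ((341.782470703125, 246.81729125976562), (134.80014038085938, 66.63092803955078), 35.94211196899414)
top pull_knob 0.61 [311.5, 241.5, 324.0, 252.7] 96 317.7291666666667 246.40625 ((317.5, 246.5), (11.0, 9.0), 90.0)
top stop 0.56 [379.3, 227.5, 395.9, 257.7] 420 388.87380952380954 242.66190476190476 ((388.8559875488281, 242.6105499267578), (28.82415008544922, 15.492980003356934), 82.23483276367188)
top station 0.69 [211.4, 221.5, 406.4, 281.9] 7719 305.3291877186164 252.11504080839487 ((309.6029968261719, 250.45069885253906), (47.458740234375, 193.3670654296875), 84.4006576538086)
```

View pics/topc.png

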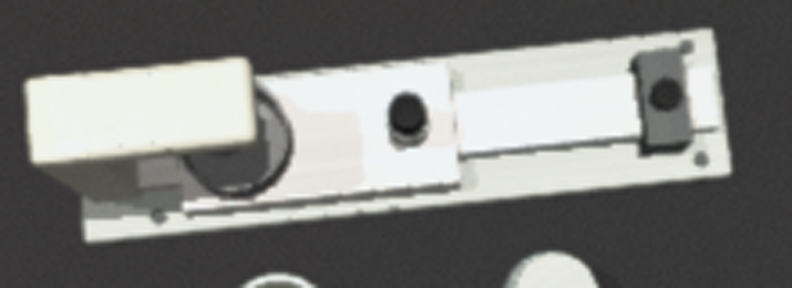

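View pics/scenec.png

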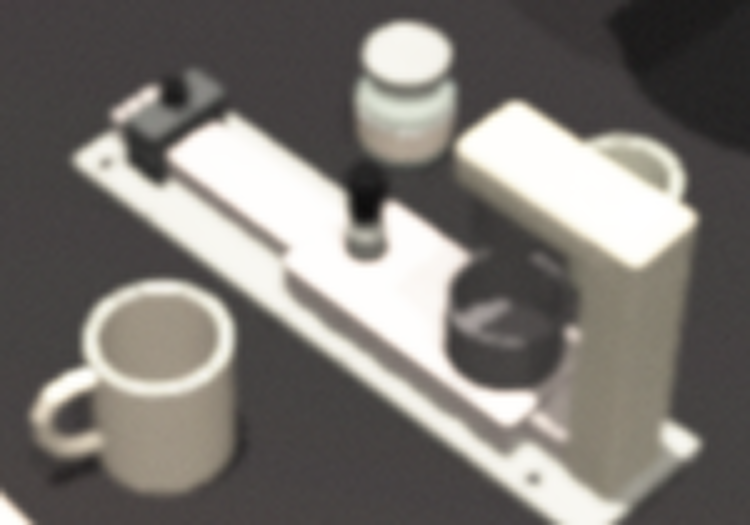

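```bash
cat > fit.py <<'E'
from h import *
from scipy.optimize import least_squares
def T(u,v): return ((u+.5)/3.6-.5+205,(v+.5)/3.6-.5+215)
def S(u,v): return ((u+.5)/5-.5+255,(v+.5)/5-.5+200)
P=[("top",T(712,28),(.21,.05,.012)),("top",T(732,174),(.21,-.05,.012)),("top",T(84,241),(-.22,-.05,.012)),
("top",T(452,63),(.03,.04,.046)),("top",T(461,184),(.03,-.04,.046)),("top",T(407,111),(0,0,.110)),
("scene",S(72,158),(.21,.05,.012)),("scene",S(287,264),(.03,.04,.046)),("scene",S(366,178),(0,0,.110)),("scene",S(703,443),(-.22,-.05,.012))]
def w(p,s):
    c,n=np.cos(s[2]),np.sin(s[2]);return np.array([s[0]+c*p[0]-n*p[1],s[1]+n*p[0]+c*p[1],p[2]])
f=lambda s:np.concatenate([proj(c,w(p,s))-px for c,px,p in P])
r=least_squares(f,[.545,.012,-1.5],loss="soft_l1")
print(r.x,np.degrees(r.x[2]));print(np.round(f(r.x).reshape(-1,2),1))
s=r.x
print("knob",w((0,0,.094),s),"x",w((1,0,0),(0,0,s[2])))
for px,z in((T(635,58),.056),(T(640,152),.056),(T(666,94),.070),(T(684,48),.056)):
    p=atz("top",px,z);c,n=np.cos(s[2]),np.sin(s[2]);d=p[:2]-s[:2];print("stop",c*d[0]+n*d[1],-n*d[0]+c*d[1])
E
python3 fit.py
```

```text
[ 0.53977913  0.01125841 -1.48791283] -85.25112561199151
[[ 0.3 -0.1]
 [ 0.1  0.4]
 [-0.4  0.3]
 [-1.3 -0.8]
 [-0.2 -0.6]
 [-0.2 -0.4]
 [ 0.2 -0.6]
 [-0.7 -1.6]
 [ 0.4 -1.3]
 [-0.1 -0.8]]
knob [0.53977913 0.01125841 0.094     ] x [ 0.08278863 -0.99656713  0.        ]
stop 0.15007609749370582 0.027067683294393796
stop 0.14593568222971393 -0.03388963858745554
stop 0.16508575043238768 -0.0004803499671884922
stop 0.1822540011884177 0.03033050611324102
```

```bash
cat >> h.py <<'E'
from scipy.spatial.transform import Rotation as R
def move(goal,yaw=-85.25):
    o=robot.get_obs();r=R.from_quat(o["tool_rot"]);M=r.as_matrix()
    d=M.T@(np.array(goal)-o["eef_pos"]);a=np.degrees(np.arctan2(M[1,0],M[0,0]))
    print("t",round(o["time_s"],2),"pos",np.round(o["eef_pos"],4),"yaw",round(a,2),"shift",np.round(d,4),"turn",round(a-yaw,2),"F",np.round(o["contact_force"],2),"open",o["opening"])
E
python3 -c "
from h import *
print(robot.tip_reach);move((.5398,.0113,.253))"
```

```text
0.022
t 1.8 pos [ 0.1444 -0.5566  0.2533] yaw -75.46 shift [-4.504e-01 -5.254e-01  3.000e-04] turn 9.79 F [ 0.34  0.41 -0.91] open 0.08515955506508395
```

Call:
{"api": "step_arm", "payload": {"targets": [[[-1,-0.45,-0.525,0,9.8],[-1,-0.45,-0.525,0,9.8],[-1,-0.45,-0.525,0,9.8],[-1,-0.45,-0.525,0,9.8],[-1,-0.45,-0.525,0,9.8],[-1,-0.45,-0.525,0,9.8],[-1,-0.45,-0.525,0,9.8],[-1,-0.45,-0.525,0,9.8],[-1,-0.45,-0.525,0,9.8],[-1,-0.45,-0.525,0,9.8]]]}}

```text
time_s: 2.63
eef_pos: [0.3833, -0.2129, 0.2537]
tool_rot: [0.736, -0.677, 0.001, 0.0]
contact_force: [1.1, 0.5, -0.8]
opening: 0.0857
```

```bash
python3 -c "
from h import *
move((.5398,.0113,.253))"
```

```text
t 2.63 pos [ 0.3833 -0.2129  0.2537] yaw -85.28 shift [-0.2105 -0.1744  0.0006] turn -0.03 F [ 1.14  0.46 -0.84] open 0.08566529035286771
```

Call:
{"api": "step_arm", "payload": {"targets": [[[-1,-0.21,-0.174,0,0],[-1,-0.21,-0.174,0,0],[-1,-0.21,-0.174,0,0],[-1,-0.21,-0.174,0,0],[-1,-0.21,-0.174,0,0],[-1,-0.21,-0.174,0,0],[-1,-0.21,-0.174,0,0],[-1,-0.21,-0.174,0,0],[-1,-0.21,-0.174,0,0],[-1,-0.21,-0.174,0.0,0]]]}}

```text
time_s: 3.47
eef_pos: [0.5391, 0.0104, 0.2535]
tool_rot: [0.736, -0.677, 0.001, 0.0]
contact_force: [-0.5, 0.3, -0.7]
opening: 0.0852
```

```bash
python3 -c "
from h import *
cv2.imwrite('pics/s1.png',cv2.resize(robot.camera('scene')[100:340,170:490],None,fx=2.5,fy=2.5))
cv2.imwrite('pics/t1.png',robot.camera('top'))
move((.5398,.0113,.15));move((.5398,.0113,.099))"
```

```text
t 3.57 pos [0.539  0.0097 0.2536] yaw -85.36 shift [-0.0016 -0.0009  0.1036] turn -0.11 F [ 1.34  0.41 -0.11] open 0.08492308645586494
t 3.57 pos [0.539  0.0097 0.2536] yaw -85.36 shift [-0.0017 -0.0009  0.1546] turn -0.11 F [ 1.34  0.41 -0.11] open 0.08492308645586494
```

View pics/s1.png

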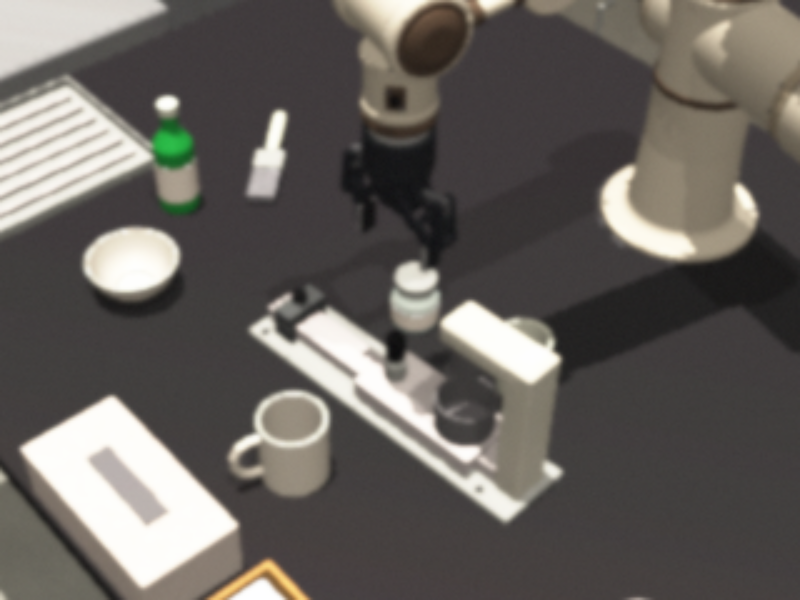

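View pics/t1.png

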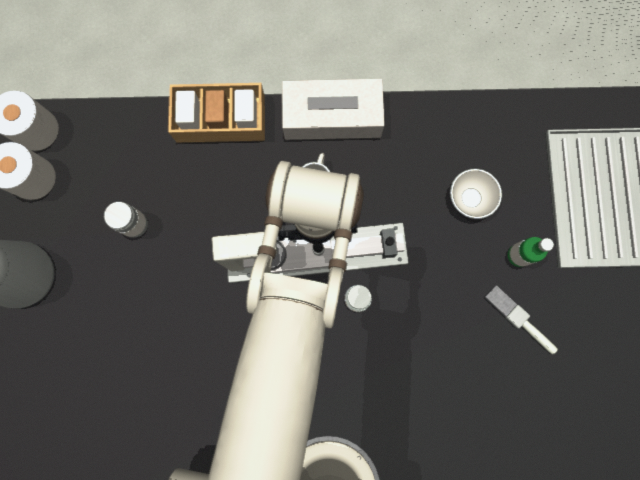

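```bash
python3 -c "
from h import *
im=robot.camera('scene')
cv2.imwrite('pics/s2.png',cv2.resize(im[0:240,200:520],None,fx=2.5,fy=2.5,interpolation=2))
for z in (.25,.3,.35,.4,.45,.5): print(z,proj('scene',np.array([.54,.01,z])),proj('scene',np.array([.53,.1,z])),proj('top',np.array([.54,.01,z])),proj('top',np.array([.53,.1,z])))
print(robot.get_obs()['joints'])"
```

```text
0.25 [328.46333328 197.03325214] [354.02912281 212.65374169] [317.17052941 233.61661541] [270.98943942 239.58994754]
0.3 [328.6947633  182.65789269] [354.95567768 198.2402277 ] [316.80278435 228.78545802] [268.3242861  235.04756425]
0.35 [328.93858297 167.51294555] [355.93346118 183.02979964] [316.3966154  223.44951654] [265.38016017 230.02971094]
0.4 [329.19581457 151.53491094] [356.9668427  166.95448718] [315.94566852 217.5253164 ] [262.11084075 224.45761056]
0.45 [329.46759605 134.65310556] [358.06070306 149.93836404] [315.44210694 210.90990405] [258.45929944 218.23406608]
0.5 [329.75519782 116.78861722] [359.22051163 131.89634883] [314.87615189 203.47481319] [254.35434533 211.23774255]
[-2.05916112e-01  6.45851253e-02  1.69809772e+00 -8.07752850e-04
  1.37794780e+00  1.28437987e+00]
```

View pics/s2.png

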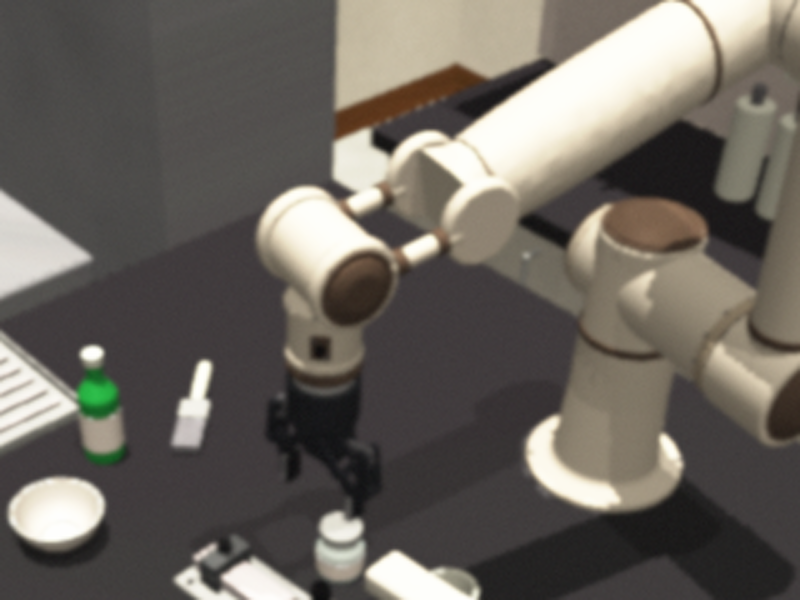

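Call:
{"api": "step_arm", "payload": {"targets": [[[-1,-0.0015,-0.001,0.03,0],[-1,-0.0015,-0.001,0.06,0],[-1,-0.0015,-0.001,0.09,0],[-1,-0.0015,-0.001,0.11,0],[-1,-0.0015,-0.001,0.11,0],[-1,-0.0015,-0.001,0.11,0]]]}}

```text
time_s: 4.12
eef_pos: [0.5391, 0.0105, 0.1432]
tool_rot: [0.735, -0.678, -0.0, 0.001]
contact_force: [0.9, -0.4, 0.6]
opening: 0.0852
```

```bash
python3 -c "
from h import *
cv2.imwrite('pics/s3.png',cv2.resize(robot.camera('scene')[140:290,240:440],None,fx=4,fy=4,interpolation=2))
move((.5398,.0113,.1))"
```

```text
t 4.17 pos [0.5404 0.0104 0.1449] yaw -85.44 shift [-0.001   0.0006  0.0449] turn -0.19 F [ 0.55 -0.05 -0.43] open 0.08524225291119074
```

View pics/s3.png

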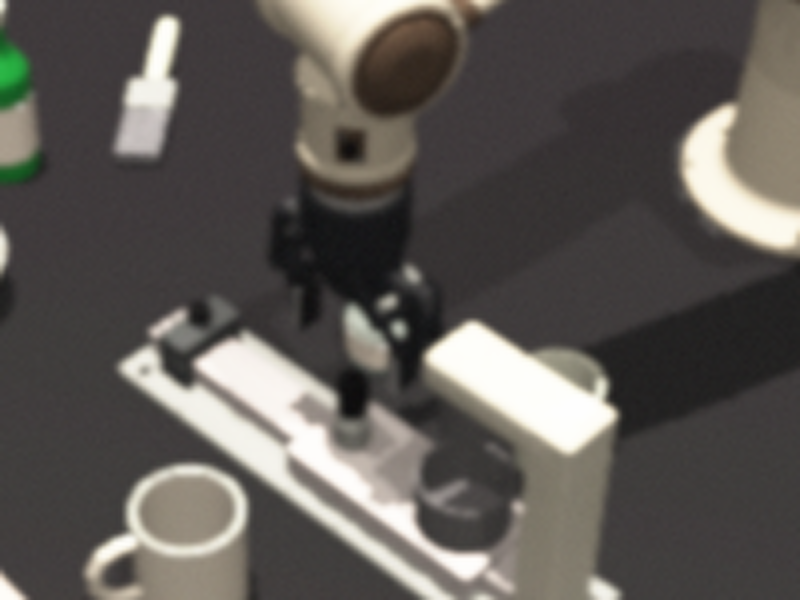

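Call:
{"api": "step_arm", "payload": {"targets": [[[-0.3,-0.001,0.0005,0,0],[-0.3,-0.001,0.0005,0.015,0],[-0.3,-0.001,0.0005,0.03,0],[-0.3,-0.001,0.0005,0.045,0],[-0.3,-0.001,0.0005,0.045,0],[-0.3,-0.001,0.0005,0.045,0]]]}}

```text
time_s: 4.67
eef_pos: [0.5405, 0.0112, 0.101]
tool_rot: [0.735, -0.678, 0.002, -0.001]
contact_force: [-0.1, 0.4, 1.6]
opening: 0.0556
```

```bash
python3 -c "
from h import *
cv2.imwrite('pics/s4.png',cv2.resize(robot.camera('scene')[140:290,240:440],None,fx=4,fy=4,interpolation=2))
move((.5398,.0113,.1))"
```

```text
t 4.72 pos [0.5411 0.0111 0.1017] yaw -85.44 shift [-0.0003  0.0013  0.0017] turn -0.19 F [ 0.33 -0.22  0.3 ] open 0.055716294931892126
```

View pics/s4.png

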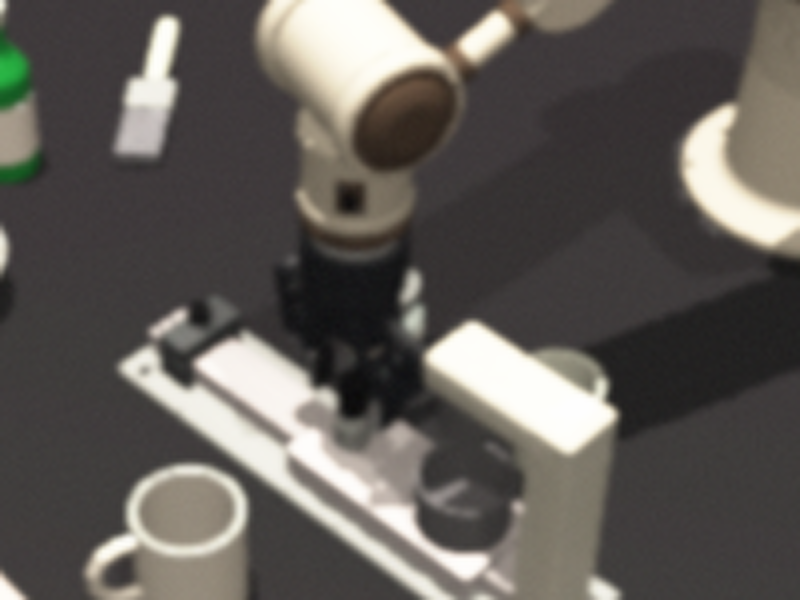

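Call:
{"api": "step_arm", "payload": {"targets": [[[0.0,0,0.001,0.002,0],[0.3,0,0.001,0.002,0],[1,0,0.001,0.002,0],[1,0,0.001,0.002,0],[1,0,0.001,0.002,0],[1,0,0.001,0.002,0],[1,0,0.001,0.002,0],[1,0,0.001,0.002,0],[1,0,0.001,0.002,0]]]}}

```text
time_s: 5.47
eef_pos: [0.541, 0.0108, 0.1011]
tool_rot: [0.735, -0.678, 0.003, -0.001]
contact_force: [-2.3, 1.0, 6.7]
opening: 0.0221
```

```bash
python3 -c "
from h import *
move((.5398,.0113,.1))"
```

```text
t 5.47 pos [0.541  0.0108 0.1011] yaw -85.44 shift [-0.0006  0.0012  0.0011] turn -0.19 F [-2.34  0.97  6.74] open 0.02212860769712906
```

Call:
{"api": "step_arm", "payload": {"targets": [[[1,0,0.001,-0.003,0],[1,0,0.001,-0.006,0],[1,0,0.001,-0.009,0],[1,0,0.001,-0.012,0],[1,0,0.001,-0.014,0],[1,0,0.001,-0.016,0],[1,0,0.001,-0.017,0],[1,0,0.001,-0.017,0]]]}}

```text
time_s: 6.13
eef_pos: [0.5406, 0.0108, 0.118]
tool_rot: [0.735, -0.678, 0.004, -0.002]
contact_force: [6.9, -0.4, -7.8]
opening: 0.0223
```

```bash
python3 -c "
from h import *
move((.5398,.0113,.119))
cv2.imwrite('pics/s5.png',cv2.resize(robot.camera('scene')[140:290,240:440],None,fx=4,fy=4,interpolation=2))"
```

```text
t 6.13 pos [0.5406 0.0108 0.118 ] yaw -85.45 shift [-0.0005  0.0008 -0.001 ] turn -0.2 F [ 6.88 -0.37 -7.84] open 0.022257787619779083
```

View pics/s5.png

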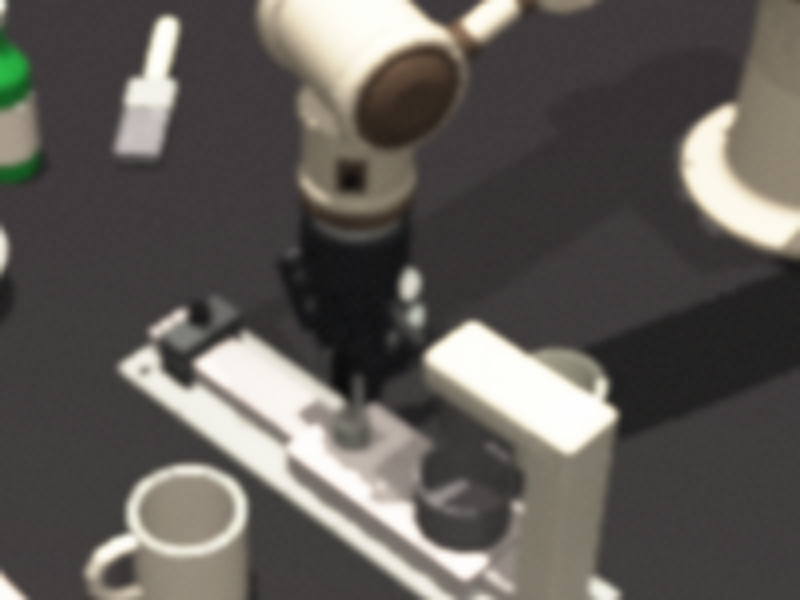

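Call:
{"api": "step_arm", "payload": {"targets": [[[1,0,-0.001,-0.001,0],[1,0,-0.001,-0.002,0],[1,0,-0.001,-0.002,0],[1,0,-0.001,-0.002,0]]]}}

```text
time_s: 6.52
eef_pos: [0.5409, 0.0109, 0.1192]
tool_rot: [0.735, -0.678, 0.003, -0.002]
contact_force: [0.3, -1.0, -10.0]
opening: 0.0223
```

```bash
python3 -c "
from h import *
move((.5398,.0113,.119))"
```

```text
t 6.52 pos [0.5409 0.0109 0.1192] yaw -85.45 shift [-0.0005  0.001   0.0002] turn -0.2 F [  0.33  -0.99 -10.03] open 0.022285803792957814
```

Call:
{"api": "step_arm", "payload": {"targets": [[[1,0.003,-0.0005,-0.0005,0],[1,0.008,-0.0005,-0.0005,0],[1,0.014,-0.0005,-0.0005,0],[1,0.02,-0.0005,-0.0005,0],[1,0.026,-0.0005,-0.0005,0],[1,0.032,-0.0005,-0.0005,0],[1,0.037,-0.0005,-0.0005,0],[1,0.04,-0.0005,-0.0005,0],[1,0.04,-0.0005,-0.0005,0]]]}}

```text
time_s: 7.27
eef_pos: [0.5443, -0.03, 0.1194]
tool_rot: [0.734, -0.679, 0.003, -0.001]
contact_force: [2.7, -1.5, -13.1]
opening: 0.0223
```

```bash
python3 -c "
from h import *
move((.5409+.0828*.04,.0109-.9966*.04,.1192))
cv2.imwrite('pics/s6.png',cv2.resize(robot.camera('scene')[140:290,240:440],None,fx=4,fy=4,interpolation=2))"
```

```text
t 7.27 pos [ 0.5443 -0.03    0.1194] yaw -85.49 shift [-0.0011  0.      0.0002] turn -0.24 F [  2.71  -1.5  -13.11] open 0.02227626434873113
```

View pics/s6.png

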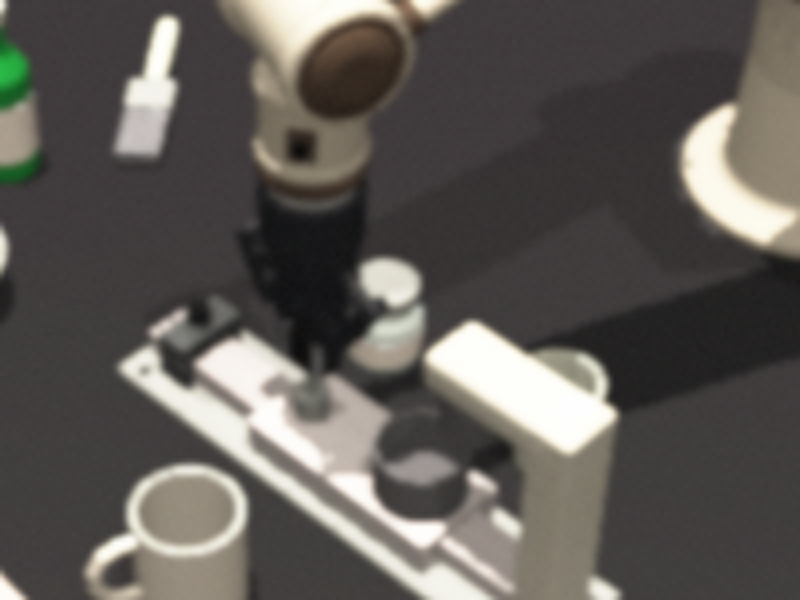

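Call:
{"api": "step_arm", "payload": {"targets": [[[1,0.004,-0.0005,0,0],[1,0.01,-0.0005,0,0],[1,0.017,-0.0005,0,0],[1,0.024,-0.0005,0,0],[1,0.031,-0.0005,0,0],[1,0.038,-0.0007,0,0],[1,0.045,-0.0007,0,0],[1,0.051,-0.0007,0,0],[1,0.055,-0.0007,0,0],[1,0.055,-0.0007,0,0]]]}}

```text
time_s: 8.15
eef_pos: [0.5492, -0.0859, 0.1194]
tool_rot: [0.734, -0.679, 0.004, -0.001]
contact_force: [-0.2, -2.2, -12.2]
opening: 0.0226
```

```bash
python3 -c "
from h import *
move((.5409+.0828*.1193,.0109-.9966*.1193,.1192))
cv2.imwrite('pics/s7.png',cv2.resize(robot.camera('scene')[140:290,240:440],None,fx=4,fy=4,interpolation=2))"
```

```text
t 8.15 pos [ 0.5492 -0.0859  0.1194] yaw -85.52 shift [0.0222 0.0001 0.0003] turn -0.27 F [ -0.15  -2.18 -12.22] open 0.022606183908627096
```

View pics/s7.png

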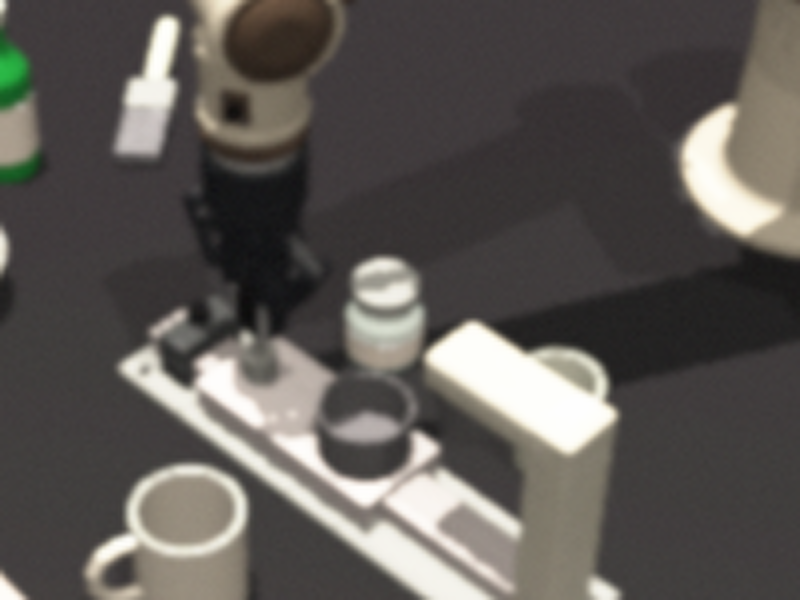

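Call:
{"api": "step_arm", "payload": {"targets": [[[1,0.003,-0.0002,0,0],[1,0.006,-0.0002,0,0],[1,0.009,-0.0002,0,0],[1,0.012,-0.0002,0,0],[1,0.014,-0.0002,0,0],[1,0.016,-0.0002,0,0],[1,0.018,-0.0002,0,0],[1,0.018,-0.0002,0,0]]]}}

```text
time_s: 8.87
eef_pos: [0.5507, -0.1039, 0.1194]
tool_rot: [0.734, -0.679, 0.004, -0.0]
contact_force: [-1.3, 0.1, -11.8]
opening: 0.022
```

```bash
python3 -c "
from h import *
move((.5409+.0828*.1193,.0109-.9966*.1193,.1192))"
```

```text
t 8.87 pos [ 0.5507 -0.1039  0.1194] yaw -85.52 shift [0.004  0.0003 0.0002] turn -0.27 F [ -1.3    0.08 -11.79] open 0.0220100263796573
```

Call:
{"api": "step_arm", "payload": {"targets": [[[1,0.001,0,0,0],[1,0.002,0,0,0],[1,0.003,0,0,0],[1,0.004,0,0,0],[1,0.005,0,0,0],[1,0.005,0,0,0]]]}}

```text
time_s: 9.37
eef_pos: [0.5511, -0.1088, 0.1194]
tool_rot: [0.734, -0.679, 0.004, -0.001]
contact_force: [-1.2, 4.0, -10.7]
opening: 0.0226
```

```bash
python3 -c "
from h import *
move((.5409+.0828*.1193,.0109-.9966*.1193,.1192))"
```

```text
t 9.37 pos [ 0.5511 -0.1088  0.1194] yaw -85.53 shift [-0.0008  0.0003  0.0001] turn -0.28 F [ -1.25   3.96 -10.66] open 0.022576108821239133
```

Drag is rising; I'll push on in small steps to see whether this is the stop.

Call:
{"api": "step_arm", "payload": {"targets": [[[1,0.001,0,0,0],[1,0.002,0,0,0],[1,0.003,0,0,0],[1,0.003,0,0,0]]]}}

```text
time_s: 9.7
eef_pos: [0.5511, -0.1092, 0.1192]
tool_rot: [0.734, -0.679, 0.002, -0.002]
contact_force: [-1.1, 11.7, -8.6]
opening: 0.0226
```

```bash
python3 -c "
from h import *
move((.5409+.0828*.1193,.0109-.9966*.1193,.1192))
cv2.imwrite('pics/s8.png',cv2.resize(robot.camera('scene')[140:290,240:440],None,fx=4,fy=4,interpolation=2))
cv2.imwrite('pics/t8.png',cv2.resize(robot.camera('top')[200:300,250:450],None,fx=4,fy=4,interpolation=2))"
```

```text
t 9.7 pos [ 0.5511 -0.1092  0.1192] yaw -85.52 shift [-0.0012  0.0002 -0.    ] turn -0.27 F [-1.11 11.72 -8.56] open 0.022612720484164364
```

View pics/s8.png

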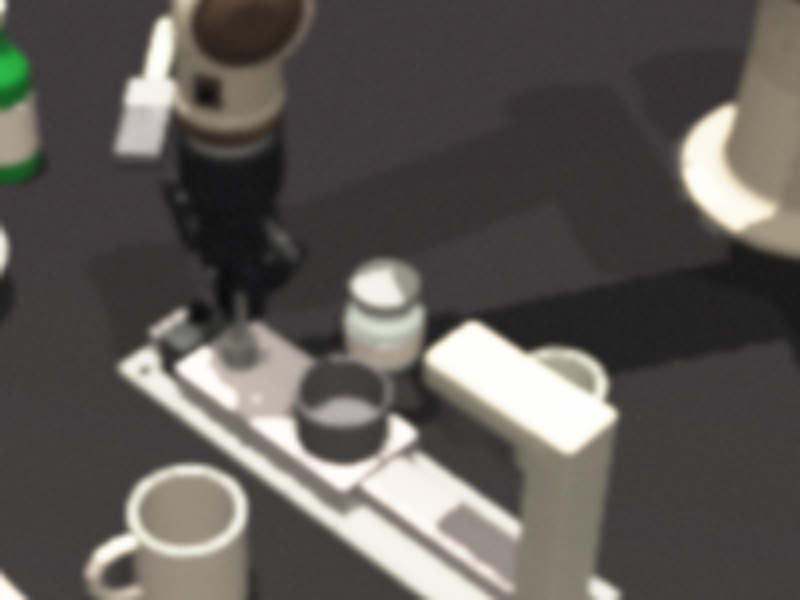

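View pics/t8.png

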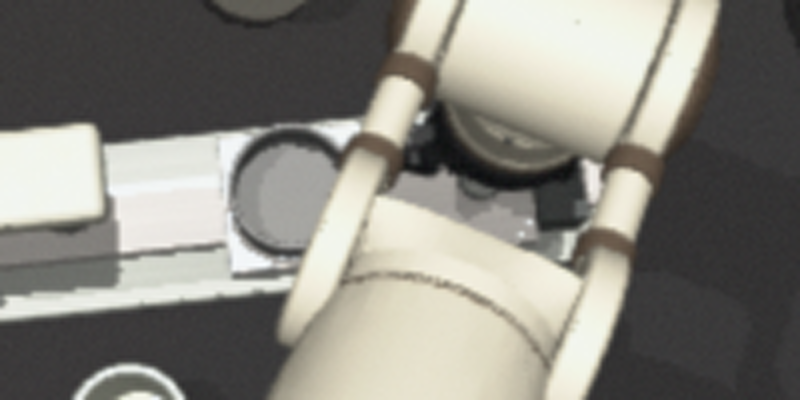

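Call:
{"api": "step_arm", "payload": {"targets": [[[1,0.002,0,-0.001,0],[1,0.002,0,-0.001,0],[1,0.002,0,-0.001,0],[1,0.002,0,-0.001,0],[1,0.002,0,-0.001,0],[1,0.002,0,-0.001,0]]]}}

```text
time_s: 10.3
eef_pos: [0.551, -0.1092, 0.1194]
tool_rot: [0.734, -0.679, 0.0, -0.003]
contact_force: [1.2, 9.1, -13.0]
opening: 0.0226
```

```bash
python3 -c "
from h import *
move((.5409+.0828*.12,.0109-.9966*.12,.1192))
for c in ('scene','top'):
  robot.camera(c)
  for l,z in (('carriage_front',.041),('stop',.012),('pull_knob',.112),('jar',0),('mug',0),('bowl',0),('brush',0)):
    print(c,l,[(np.round(atz(c,d['centre'],z),4).tolist(),round(d['conf'],2)) for d in robot.place_of(c,l)][:2])
move((.5409+.0828*.12,.0109-.9966*.12,.1192))
"
```

```text
t 10.3 pos [ 0.551  -0.1092  0.1194] yaw -85.5 shift [-0.0005  0.0002  0.0002] turn -0.25 F [  1.16   9.11 -12.97] open 0.022593709296152252
scene carriage_front [([0.5467, -0.15, 0.041], 0.65)]
scene stop [([0.5579, -0.1489, 0.012], 0.77)]
scene pull_knob [([0.5537, -0.1101, 0.112], 0.43)]
scene jar [([0.4349, -0.081, 0.0], 0.72)]
scene mug [([0.6944, 0.0273, 0.0], 0.61), ([0.4341, -0.0737, 0.0], 0.47)]
scene bowl [([0.6762, -0.3581, 0.0], 0.67)]
scene brush [([0.3582, -0.455, 0.0], 0.77), ([0.7096, 0.023, 0.0], 0.35)]
top carriage_front [([0.5574, -0.147, 0.041], 0.92)]
top stop [([0.5578, -0.1522, 0.012], 0.43)]
top pull_knob []
top jar []
top mug [([0.6961, 0.0192, 0.0], 0.64), ([0.5468, 0.0164, 0.0], 0.51)]
top bowl [([0.5618, -0.1465, 0.0], 0.67), ([0.6686, -0.3702, 0.0], 0.63)]
top brush [([0.3702, -0.4659, 0.0], 0.55)]
t 11.1 pos [ 0.551  -0.1092  0.1194] yaw -85.5 shift [-0.0005  0.0002  0.0002] turn -0.25 F [  0.45   8.63 -13.59] open 0.022466366971500503
```

```bash
python3 -c "
from station import robot
print(robot.hand_in())"
```

```text
the job is handed in; nothing more can be done
None
```

I gripped the black knob with the jaws along the rail and pulled the plunger up about 18 mm, until the downward force passed the spring's 8 N. Keeping it up, I drew the carriage out about 120 mm until it came up against the stop. I handed in at about 11 s with the knob still gripped and the arm pressing lightly up and against the stop.

**Last checks:**
- **At the stop:** the arm was at rest with a steady push of about 9 N. The 120 mm of travel fits the 119 mm I had measured from the pictures.
- **Plunger up:** the pull was about 13 N, more than the 8 N spring. The tool height was unchanged since the lift, and the fingers stayed steady at 22.5 mm on the 24 mm knob.
- **Loose things:** the mug, jar, bowl and brush were found within about 20 mm of where they started, which is about as far apart as the two cameras' own readings were. I did not re-measure the tumbler, bottle and can, but the arm never came near them.

**Disagreements:**
- The networks' own readings for carriage front and stop were too coarse to confirm the last few millimetres: the two cameras differed by about 10 mm.
- At the end the top camera could not find the knob or the jar, because the arm was in the way. Contact with the stop therefore rests mainly on the force and travel readings.

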